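Set the pack code on the thumbwheels and close the guard over them

TASK

Roll the thumbwheels of the code selector so that the digits facing straight up read 3 - 5 - 2, left to right as seen from the robot; the middle wheel already shows its 5 and must still show it. Then draw the channel-shaped guard out lengthwise from under its parking bridge, set it down on the bench clear of the bridge and let go, take it again (by its bar handle, now uncovered) and lower it (do not drop it) open side down over the wheels, so that its flanges go between the selector's flanges and it sits level and fully home. Keep the guard upright, do not displace the other things on the bench, and leave the code as set.

Things in the scene. Friction and masses are not known exactly. Their poses are not given: they have to be found in the camera images.
- selector: Code selector, fixed: aluminium channel lying open side up, 276 long (its y) x 78 (its x), 52 high at the ends. Origin: centre of its underside; z up, y to the left as seen from the robot, x away from it. Side flanges 34 high, 70 apart inside. Between them three black thumbwheels on an 8 mm axle along y, 42 above the origin, at y = +50 (left), 0 (middle), -50 (right); axle stands at y = +-80.
- seat (a point): where the seated guard's origin must be: on the selector's centre line, 26 above its origin, level with the two ledges on which the guard's flange edges stand. Around each ledge, from 96 mm off centre outward, are ears (inner faces 70 apart, 52 high) and an end plate (the two are 268 apart inside), so there is little room for fingers beside the guard's ends. Axes as the selector's.
- hub_left (a point): centre of the left wheel, on the axle; axes as the selector's. Each wheel is an eight-sided drum, 41 over its flats, 18 wide, with eight ribs across the rim between the flats (outer radius 24.5); 32 mm free between wheels. It can be pinched across its flat sides (18 mm) and swung about the axle, or pushed by its ribs.
- hub_middle (a point): centre of the middle wheel, on the axle; axes as the selector's
- hub_right (a point): centre of the right wheel, on the axle; axes as the selector's
- wheel_left (a joint): turn of the left wheel about the selector's +y, rad; grows as its top rolls away from the robot (selector's +x). White digits 0 to 7, one per flat, upright for one looking from the robot; digit n faces straight up at n x 0.785 (pi/4). Stops at -0.3 and 5.8: it does not pass from 7 to 0. No clicks: friction of 0.06 N m holds it wherever it is left.
- wheel_middle (a joint): the same for the middle wheel
- wheel_right (a joint): the same for the right wheel
- guard: The guard, loose, 0.3 to 0.6 kg: aluminium channel, open side down, 260 long (its y) x 62 wide (its x) x 48 high, walls 3, inside 56 wide. Origin: centre of its underside (plane of its flange edges); z up. Same either way round, balances under its handle. It starts standing on the bench under the bridge, handle covered, 75 to 105 mm sticking out at either end, about along the bridge's y.
- handle (a point): middle of the guard's black bar handle, 76 above the guard's origin and centred. The bar runs along the guard's y: 60 long, 12 wide, 14 deep (69 to 83 above the origin), on a post at either end; 21 mm free between the bar and the guard's back. Axes as the guard's.
- bridge: Parking bridge, fixed to the bench: a dark steel strap, its tunnel along its y, which points roughly back toward the robot (-x of the world). Origin: centre of its footprint on the bench. 80 mm deep along y, 126 wide inside, underside of the top 100 above the bench, top plate 150 wide, top face 106. The guard can only be drawn out along y.
- meter: bystander: grey meter, 75 x 76 x 28, lying on top of the bridge. Origin: centre of its underside
- pack: bystander: small battery pack, two rows of four lilac cells in black holders, 80 x 42 x 70, standing at the near right. Origin: centre of its underside
- cell: bystander: lilac cell standing upright, 32 diameter x 66. Origin: centre of its underside
- tape: bystander: roll of tan tape lying flat, 56 diameter x 24. Origin: centre of its underside
- foam: bystander: white foam block, 45 x 35 x 30. Origin: centre of its underside
- driver: bystander: screwdriver lying right of the selector
- tray: bystander: open black tray, 110 x 160 x 35, behind. Origin: centre of its underside
Things that resemble listed ones, but are neither listed nor needed, are in the scene too. Leave any turquoise look-alike of the bridge alone.

How it is judged:
By the outcome, as a careful person would: the job done as asked, in the order asked, and still so for the second after the job is handed in, with the robot touching nothing.
It also fails if it takes over 72 s, if anything falls off the work surface, if the arm or the gripper's body presses on something with over 40 N, if the wrist force passes 120 N, or if a joint passes its speed limit or range.

ROBOT

A 7-joint arm with a two-finger parallel gripper is mounted at the origin on the work surface. World frame = base frame: x ahead of the robot, y to its left, z up, the work surface at z = 0. Lengths are in m, angles in rad, forces in N, time in s.
With the tool pointing down it reaches from about 0.425 to 0.875 m from the base axis. Payload 4.7 kg.
Tool frame: the origin (TCP) lies at the very end of the fingers, on their centre line; the grasp point (between the pads) lies 19 mm behind it; z points along the fingers, y is the direction in which the jaws open and shut (so a half turn about z gives the same grasp; the last joint's range is limited). The gripper opens to 87 mm and grips with 3 to 60 N. Pads are 19 mm wide; open, the fingers measure 117 mm over their backs; the gripper's body (75 mm by 190 mm) begins 51 mm behind the grasp point.
Start: joints at [-1.147, 0.321, -0.07, 1.45, 0.023, 1.371, -0.057], TCP at [0.259, 0.596, 0.223] pointing down, gripper open.
Joint ranges: [-2.86, 2.86], [-0.3, 2.09], [-1.38, 1.24], [0.06, 2.45], [-1.56, 4.7], [0.09, 2.05], [-2.69, 2.69]. Speed limits (rad/s): [2.57, 2.57, 3.14, 3.14, 3.14, 3.14, 3.14].

INTERFACE

Orientations are given as a rotation vector (axis times angle).
In Python, from bench import * gives the robot as it stands.
- The arm moves only by the shell command python3 -m jog 'ROWS' [OPENING] [FORCE]. ROWS is JSON, a list of rows, each a list of 4 numbers: the shift along the world's x, y, z in mm, then the turn about the world's z in rad. In form: [[x, y, z, twist], ...]. A call has exactly 8 rows; each row is the pose to reach, as a shift and turn from the pose commanded when the call began; what a row does not reach only later rows make up. A row lasts 1/8 s, in which the tool goes at most 62.5 mm and 10.7 degrees, less where a joint would pass 70% of its speed; a pose out of reach is approached as far as the arm can. A call with a gripper value outside its range is refused whole. OPENING is the opening, from -1 (shut) to 1 (fully open), set as the call begins (- or left out, the last holds). The fingers move at their own pace and stop on an object; FORCE is the grip in N (left out, the last holds). Time passes only in rows, so rows that repeat a pose let the fingers close, or fill a call up. It gives the time, the measured TCP pose, the force and the opening at its end, in the units of the state.
- get_state(): the state, without advancing time (a new reading comes with each control period).
- get_image(name): name is "scene" or "top" or "wrist"; returns a dict with "image" (400x640x3 uint8, red, green, blue), "fx", "fy", "cx", "cy" (pixels), "position" and "rotation" of the camera in the world; the wrist camera has in their place "tool_from_camera" (4x4, takes a point from camera to tool coordinates, whose origin is the TCP and whose axes are the flange's). Camera axes: x right, y down, z forward; pixel columns grow to the right and rows downward; lengths in m; the calibration is good to about 2 mm. The wrist camera is an equidistant fisheye: a pixel r from the principal point sees the ray r / f radians off the axis. A picture is of the moment at which its call begins: read the wrist's pose just before it. There is no depth.
- close_job(): hands the job in, once; it reports no verdict.
The state is a dict: "time": time; "joint_positions": joint angles; "qd": joint speeds; "joint_torque": joint torques, N m; "position": TCP position; "tool_rot": TCP orientation; "ft_force": force on the tool from outside, world axes, zero at the start; "torque": the same for the moment, N m; "grip_width": opening from 0.0 (shut) to 1.0 (fully open).
Only numpy, scipy, OpenCV 4.12 (cv2) and the standard library are available. Lean on these libraries where they do the work, as an engineer would, in place of code of your own. Each camera call takes 0.05 s, during which the arm holds its last target. There are 200 camera calls.

## Working session

There is one attempt and no reset: what is moved stays moved. The work goes in short steps, Python scripts to look and compute and a shell command to move; the robot and the scene stay as the last step left them, time stands still between calls to the robot, and variables do not carry over. Pictures are saved under pics/ and viewed, about 8 in all and at most 12, crops included, and the job is handed in when it is done.

```bash
ls; mkdir -p pics
python3 - <<'E'
from bench import *
import cv2,pickle
s=get_state(); print({k:s[k] for k in("time","position","tool_rot","ft_force","grip_width")})
for n in("scene","top"):
    d=get_image(n); pickle.dump(d,open(n+".pkl","wb"))
    cv2.imwrite(f"pics/{n}0.png",d["image"][:,:,::-1]); print(n,d["fx"],d["cx"],d["cy"],d["position"],d["rotation"])
E
```

```text
pics
{'time': 0.0, 'position': array([0.25880028, 0.59565771, 0.22145387]), 'tool_rot': array([-6.39090796e-01, -3.07559074e+00,  2.94382542e-03]), 'ft_force': array([ 0.03596494,  0.74474218, -0.47028332]), 'grip_width': 0.9965886320955035}
scene 470.4127898356263 322.586443198163 196.45413646364017 [ 1.32626242 -0.51338504  0.88956935] [-2.06156282 -1.11609514  0.50077466]
top 366.9984691695421 322.6327861382554 202.73675458665645 [ 0.40840405 -0.02832121  1.06852788] [-2.09283543  2.14664526 -0.12904283]
```

View pics/top0.png

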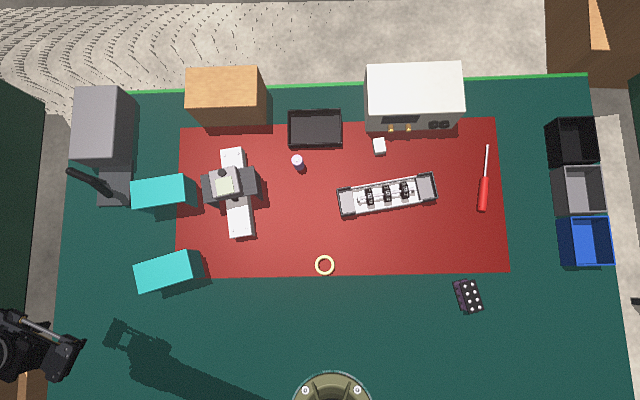

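View pics/scene0.png

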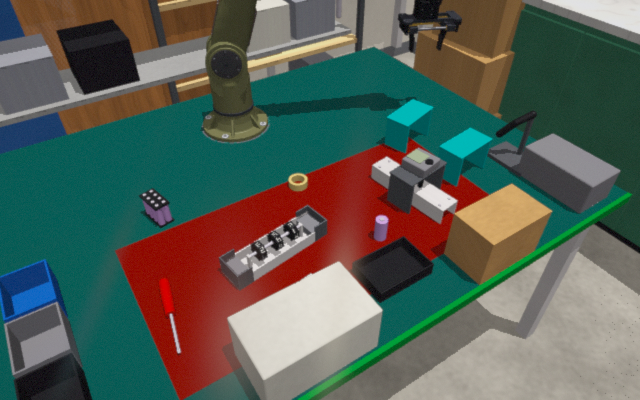

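The top view shows the selector around (387,194), the guard under the bridge around (233,190), the tape at (325,265), the cell at (297,162) and the foam at (379,146). The turquoise decoys are to the left. Next I'll enlarge the parts that matter.

```bash
cat > h.py <<'E'
import cv2,pickle,numpy as np
from scipy.spatial.transform import Rotation as R
def load(n): return pickle.load(open(n+".pkl","rb"))
def rot(d):
    r=np.array(d["rotation"]); return r if r.shape==(3,3) else R.from_rotvec(r).as_matrix()
def unp(d,u,v,z):
    w=rot(d)@np.array([(u-d["cx"])/d["fx"],(v-d["cy"])/d["fy"],1]); p=np.array(d["position"])
    return p+w*(z-p[2])/w[2]
def proj(d,P):
    q=(np.atleast_2d(P)-d["position"])@rot(d); return np.c_[q[:,0]/q[:,2]*d["fx"]+d["cx"],q[:,1]/q[:,2]*d["fy"]+d["cy"]]
E
python3 - <<'E'
from h import *
im=load("top")["image"][:,:,::-1]
a=cv2.resize(im[140:245,190:270],None,fx=5,fy=5,interpolation=2)
b=cv2.resize(im[160:230,330:445],None,fx=3.4,fy=3.4,interpolation=2)
c=np.zeros((600,800,3),np.uint8); c[:525,:400]=a; c[:b.shape[0],405:405+b.shape[1]]=b
s=load("scene")["image"][:,:,::-1]; e=cv2.resize(s[200:290,215:332],None,fx=3.3,fy=3.3,interpolation=2); c[260:260+e.shape[0],405:405+e.shape[1]]=e
cv2.imwrite("pics/crop1.png",c)
E
```

```text
(no output)
```

View pics/crop1.png

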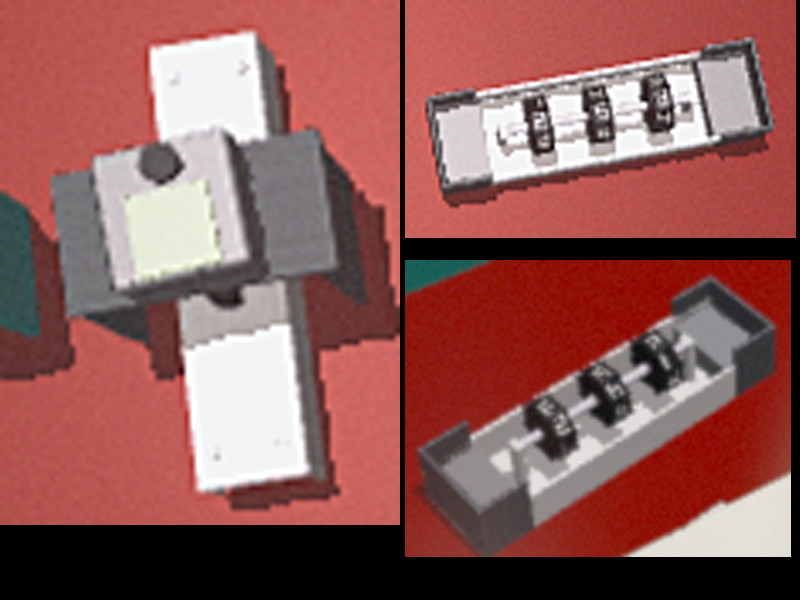

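Run:
```python
from h import *
from scipy.optimize import least_squares
d=load("top")
def fit(name,px,L,W,z,ox,oy,s,x0):
    px=np.array(px)/s+[ox,oy]
    # order: +x+y, +x-y, -x-y, -x+y  (body)
    c=np.array([[W,L],[W,-L],[-W,-L],[-W,L]])/2
    f=lambda p:(proj(d,np.c_[c@np.array([[np.cos(p[2]),np.sin(p[2])],[-np.sin(p[2]),np.cos(p[2])]])+p[:2],np.full(4,z)])-px).ravel()
    r=least_squares(f,x0); print(name,r.x.round(4),r.fun.round(2)); return r.x
fit("sel",[(428-405,98),(752-405,41),(773-405,130),(447-405,193)],.276,.078,.052,330,160,3.4,[.5,-.2,0])
# guard body y toward -x world: yaw ~ +pi/2 gives y->-x, x->+y
fit("guard",[(198,491),(312,474),(255,32),(150,47)][:4] and [(198,491),(150,47),(255,32),(312,474)],.26,.062,.048,190,140,5,[.5,.25,1.57])
fit("bridge",[(70,318),(52,178),(320,130),(335,268)],.08,.15,.106,190,140,5,[.5,.25,1.57])
for n,u,v,z in(("tape",325,265,.02),("cell",297,160,.066),("foam",379,144,.03),("packtop",466,295,.07),("drv",486,180,.01),("trayc",315,127,.03),("meter tip",230,187,.134)): print(n,unp(d,u,v,z).round(3))
```

```text
sel [ 0.5933 -0.172   0.1572] [-0.58  0.64  0.68 -0.55  0.89  0.14 -1.01 -0.3 ]
guard [0.6143 0.2579 1.7021] [ 0.45 -0.2   0.13  0.44  0.02  0.05 -0.59 -0.24]
bridge [0.6217 0.2606 1.7204] [-0.6   0.2  -0.45 -0.29 -0.07 -0.38  1.1   0.43]
tape [0.401 0.008 0.02 ]
cell [0.696 0.079 0.066]
foam [ 0.746 -0.159  0.03 ]
packtop [ 0.316 -0.36   0.07 ]
drv [ 0.633 -0.464  0.01 ]
trayc [0.805 0.028 0.03 ]
meter tip [0.609 0.249 0.134]
```

```bash
python3 -m jog '[[18,-48,0,0.036],[36,-96,0,0.072],[54,-144,0,0.108],[72,-192,0,0.144],[91,-240,0,0.18],[109,-286,0,0.216],[127,-334,0,0.252],[146,-380,0,0.29]]' -0.3 20
python3 -m jog '[[18,-48,0,0.036],[36,-96,0,0.072],[54,-144,0,0.108],[72,-192,-5,0.144],[91,-240,-10,0.18],[109,-286,-15,0.216],[127,-334,-20,0.25],[145,-381,-20,0.277]]' -0.3 20
python3 - <<'E'
from bench import *
import cv2,pickle
s=get_state(); d=get_image("wrist"); d["state"]=s; pickle.dump(d,open("w1.pkl","wb"))
print(s["position"],s["tool_rot"],s["joint_positions"],s["ft_force"],d["fx"],d["cx"],d["cy"],d["tool_from_camera"])
cv2.imwrite("pics/w1.png",d["image"][:,:,::-1])
E
```

```text
time: 1.1
position: [0.4052, 0.2143, 0.2223]
tool_rot: [-0.186, -3.136, -0.0]
ft_force: [0.3, 0.3, 0.5]
grip_width: 0.356
time: 2.1
position: [0.55, -0.1661, 0.2019]
tool_rot: [0.249, -3.131, -0.001]
ft_force: [0.3, 0.1, -0.2]
grip_width: 0.352
[ 0.54998002 -0.16605178  0.20189723] [ 2.48720230e-01 -3.13084697e+00 -7.87604647e-04] [-0.34124272  0.19498059  0.67103804  1.69399774 -0.12557761  1.29721986
  2.08406367] [ 0.26514845  0.09504106 -0.17988266] 309.70691628693146 318.79469208408716 200.73928961803801 [[ 4.27072822e-04 -9.63645541e-01 -2.67183624e-01  7.31549100e-02]
 [ 9.99999897e-01  3.69981524e-04  2.64019668e-04 -1.49920952e-04]
 [-1.55568372e-04 -2.67183709e-01  9.63645600e-01 -1.61639247e-01]
 [ 0.00000000e+00  0.00000000e+00  0.00000000e+00  1.00000000e+00]]
```

View pics/w1.png

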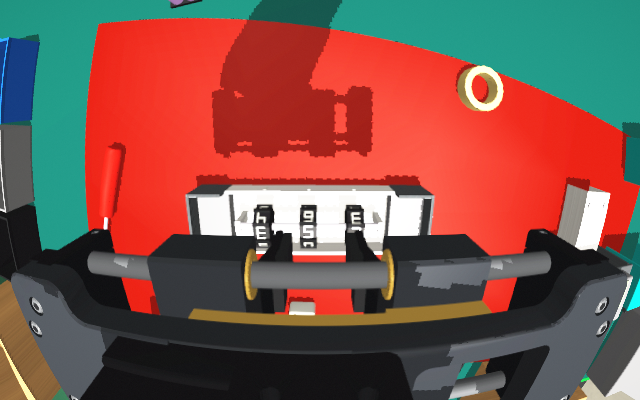

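```bash
cat >> h.py <<'E'
def wproj(d,P):
    s=d["state"]; T=np.eye(4); T[:3,:3]=R.from_rotvec(s["tool_rot"]).as_matrix(); T[:3,3]=s["position"]
    M=np.linalg.inv(T@np.array(d["tool_from_camera"])); q=np.atleast_2d(P)@M[:3,:3].T+M[:3,3]
    h=np.hypot(q[:,0],q[:,1]); k=np.arctan2(h,q[:,2])/h*d["fx"]
    return np.c_[q[:,0]*k+d["cx"],q[:,1]*k+d["cy"]]
E
python3 - <<'E'
from h import *
d=load("w1"); im=d["image"][:,:,::-1]
c=cv2.rotate(im[175:260,180:440],cv2.ROTATE_180)
cv2.imwrite("pics/w1c.png",cv2.resize(c,None,fx=3,fy=3,interpolation=2))
S=np.array([.5933,-.172,0]);Rz=R.from_rotvec([0,0,.1572]).as_matrix()
for n,p in(("ears c",[[.039,.138,.052],[.039,-.138,.052],[-.039,-.138,.052],[-.039,.138,.052]]),("hubtop",[[0,.05,.0625],[0,0,.0625],[0,-.05,.0625]])):
    uv=wproj(d,np.array(p)@Rz.T+S); print(n,uv.round(1).tolist(), np.c_[(440-uv[:,0])*3,(260-uv[:,1])*3].round().tolist())
E
```

```text
ears c [[426.4, 257.1], [191.2, 255.8], [182.7, 191.6], [434.1, 191.8]] [[41.0, 9.0], [746.0, 13.0], [772.0, 205.0], [18.0, 205.0]]
hubtop [[354.5, 230.0], [306.5, 230.1], [259.1, 229.7]] [[257.0, 90.0], [400.0, 90.0], [543.0, 91.0]]
```

View pics/w1c.png

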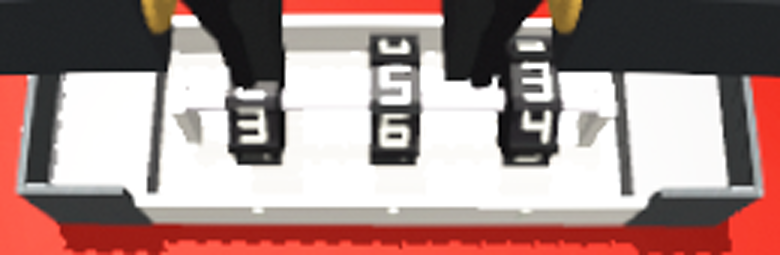

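Run:
```python
from h import *
from scipy.optimize import least_squares
t,s,w=load("top"),load("scene"),load("w1")
C=np.array([[.039,.138,.052],[.039,-.138,.052],[-.039,-.138,.052],[-.039,.138,.052]]) #++,+-,--,-+
pt=np.array([(23,98),(347,41),(368,130),(42,193)])/3.4+[330,160]
ps=np.array([(370,325-260),(483-405,512-260),(421-405,460-260),(712-405,278-260)])/3.3+[215,200]
pw=np.array([440,260])-np.array([(762,187),(18,188)])/3
pw=pw # --,-+
def f(p,use):
    X=C@R.from_rotvec([0,0,p[2]]).as_matrix().T+[p[0],p[1],0]; o=[]
    if 't' in use:o.append(proj(t,X)-pt)
    if 's' in use:o.append(proj(s,X)-ps)
    if 'w' in use:o.append(wproj(w,X[2:])-pw)
    return np.vstack(o).ravel()
for u in("t","s","w","tsw"):
    r=least_squares(f,[.59,-.17,.157],args=(u,)); print(u,r.x.round(4),r.fun.round(1))
x=r.x
H=np.array([[0,y,.0625] for y in(.05,0,-.05)])@R.from_rotvec([0,0,x[2]]).as_matrix().T+[x[0],x[1],0]
print(((np.array([440,260])-wproj(w,H))*3).round())
```

```text
t [ 0.5933 -0.172   0.1572] [-0.6  0.6  0.7 -0.5  0.9  0.1 -1.  -0.3]
s [ 0.5985 -0.1693  0.1728] [ 0.6  0.2  0.4  1.8 -0.4 -1.7 -0.6 -0.6]
w [ 0.5996 -0.169   0.16  ] [-1.2  0.1  1.1  0.1]
tsw [ 0.5982 -0.1697  0.1615] [-1.5 -0.8 -0.4 -2.4 -0.1 -1.8 -1.8 -1.8  0.7  0.6 -0.4  1.5 -0.8 -2.2
 -0.3 -0.4 -1.7 -1.   0.9 -1.4]
[[253.  77.]
 [396.  76.]
 [537.  77.]]
```

```bash
python3 -m jog '[[18,1,-9,0],[36,2,-18,0],[55,4,-28,0],[75,5,-38,0],[95,6,-48,0],[113,8,-60,0],[113,8,-60,0],[113,8,-60,0]]' -0.3 20
python3 - <<'E'
from bench import *
from h import *
s=get_state(); d=get_image("wrist"); d["state"]=s; pickle.dump(d,open("w2.pkl","wb"))
im=d["image"][:,:,::-1]
x=[.598,-.1697,.1615]
H=np.array([[0,y,.0625] for y in(.05,0,-.05)]+[[a*.039,b*.138,.052] for a,b in((1,1),(1,-1),(-1,-1),(-1,1))])@R.from_rotvec([0,0,x[2]]).as_matrix().T+[x[0],x[1],0]
uv=wproj(d,H);print(uv.round(1).tolist()); u0,v0=int(uv[1,0])-180,max(0,int(uv[1,1])-65)
c=cv2.rotate(im[v0:v0+130,u0:u0+360],cv2.ROTATE_180); print(u0,v0,c.shape)
cv2.imwrite("pics/w2c.png",cv2.resize(c,None,fx=2.2,fy=2.2,interpolation=2))
E
```

```text
time: 3.15
position: [0.6623, -0.1571, 0.1426]
tool_rot: [0.246, -3.131, 0.0]
ft_force: [0.1, 0.7, 0.4]
grip_width: 0.354
[[379.7, 127.5], [315.8, 126.9], [252.3, 128.3], [469.8, 175.2], [163.9, 176.6], [158.7, 90.2], [474.2, 88.2]]
135 61 (130, 360, 3)
```

View pics/w2c.png

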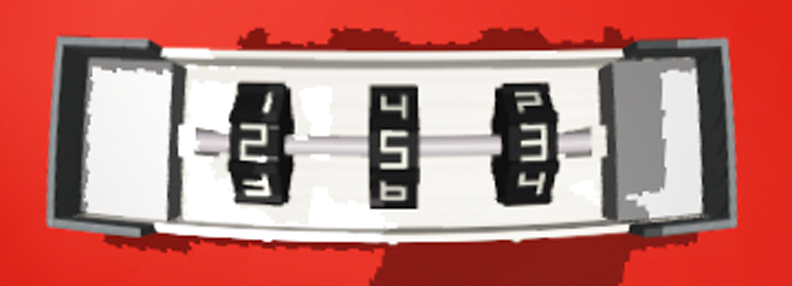

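The overhead crop shows 2-5-3 up, with the digits at (258,141), (392,148) and (526,145) and the ear corners at (58,40) and (737,228). That puts the selector at about (0.596, -0.170) with yaw 0.157. The left wheel needs about +0.65 rad and the right about -0.85.

```bash
python3 -m jog '[[-26,12,-10,0],[-52,24,-25,0],[-78,36,-45,0],[-78.5,36,-60,0],[-78.5,36,-75,0],[-78.5,36,-85,0],[-78.5,36,-92,0],[-78.5,36,-92,0]]' -0.45 20
python3 - <<'E'
from bench import *
from h import *
s=get_state(); d=get_image("wrist"); d["state"]=s; pickle.dump(d,open("w3.pkl","wb"))
print(s["position"],s["ft_force"])
cv2.imwrite("pics/w3.png",cv2.resize(cv2.rotate(d["image"][100:320,160:480,::-1],cv2.ROTATE_180),None,fx=2.4,fy=2.4,interpolation=2))
E
```

```text
time: 4.2
position: [0.5844, -0.1211, 0.05]
tool_rot: [0.246, -3.131, 0.0]
ft_force: [-0.4, 0.1, -0.9]
grip_width: 0.275
[ 0.5844183  -0.12112249  0.05000675] [-0.35272102  0.06067319 -0.93711002]
```

View pics/w3.png

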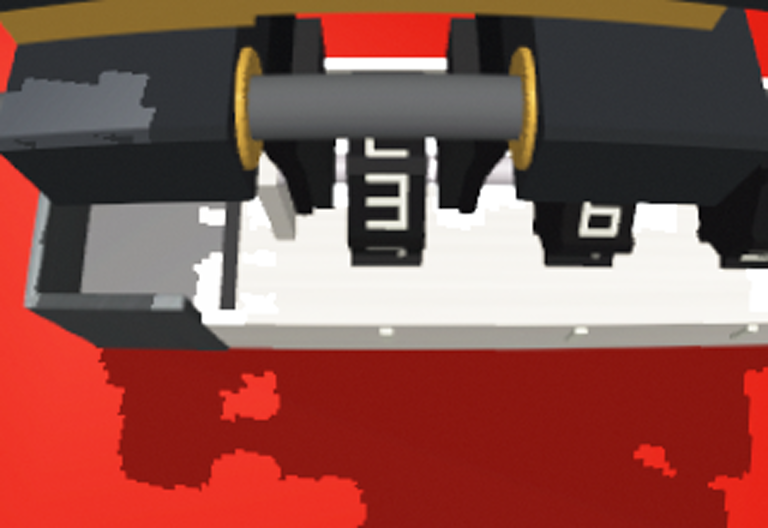

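The fingers straddle the left wheel evenly: wheel at 350–425, finger faces at about 333 and 441. Now I'll pinch it and swing it.

```bash
python3 -m jog '[[0,0,0,0],[0,0,0,0],[0,0,0,0],[2.2,0.4,0.3,0],[4.5,0.7,0.5,0],[6.7,1.1,0.3,0],[9,1.4,0,0],[9,1.4,0,0]]' -1 20
python3 - <<'E'
from bench import *
from h import *
s=get_state(); d=get_image("wrist"); d["state"]=s; pickle.dump(d,open("w4.pkl","wb"))
S=np.array([.596,-.170,0]);R0=R.from_rotvec([0,0,.157]).as_matrix()
for th in(2,3,4):
  print(th,[ (wproj(d,R0@np.array([20.5e-3*np.sin(a),.05,.042+20.5e-3*np.cos(a)])+S)[0]).round(1).tolist() for a in [(2-th+k)*np.pi/4*1 for k in (0,)]])
cv2.imwrite("pics/w4.png",cv2.resize(cv2.rotate(d["image"][100:320,160:480,::-1],cv2.ROTATE_180),None,fx=2.4,fy=2.4,interpolation=2))
E
```

```text
time: 5.25
position: [0.5879, -0.1209, 0.0505]
tool_rot: [0.243, -3.121, -0.003]
ft_force: [-14.1, -2.0, 13.2]
grip_width: 0.201
2 [[319.5, 258.1]]
3 [[319.4, 229.0]]
4 [[319.3, 210.5]]
```

View pics/w4.png

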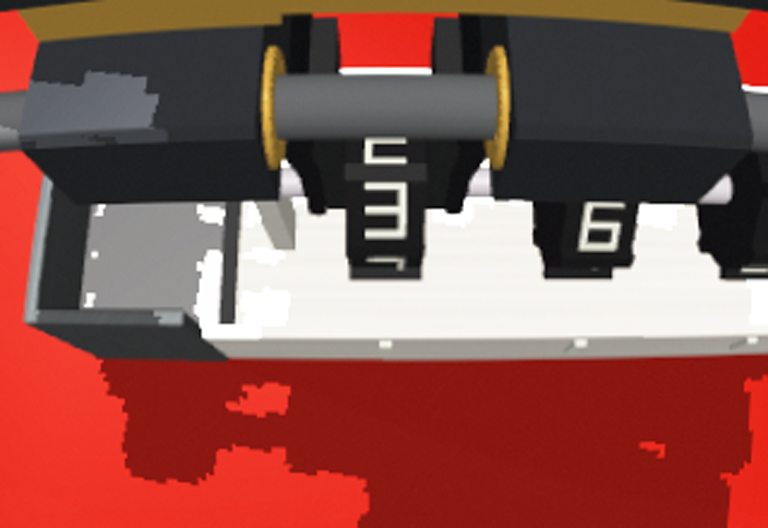

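The arm only moved 3.5 of the 9 mm and the force built up to 14 N, so the wheel is locked against the wide pads. I'll push the ribs down with the shut fingers instead: on the far side for the left wheel, on the near side for the right.

```bash
python3 -m jog '[[-6,-1,0,0],[-6,-1,0,0],[-6,-1,0,0],[-6,-1,12,0],[-4,-1,24,0],[4,0.5,35,0],[13.5,2,35,0],[13.5,2,35,0]]' -0.45 20
python3 -m jog '[[0,0,0,0],[0,0,0,0],[0,0,-18,0],[0,0,-21,0],[3,0.5,-24,0],[6.4,1,-28.5,0],[10,1.6,-32,0],[11.6,1.8,-34.5,0]]' -1 20
python3 - <<'E'
from bench import *
from h import *
s=get_state(); print(s["position"],s["ft_force"])
E
```

```text
time: 6.3
position: [0.6079, -0.1169, 0.0854]
tool_rot: [-0.248, 3.132, -0.0]
ft_force: [-0.6, 0.1, 0.1]
grip_width: 0.277
time: 7.3
position: [0.6195, -0.1157, 0.0511]
tool_rot: [-0.247, 3.13, -0.001]
ft_force: [2.0, -0.7, 3.3]
grip_width: 0.006
[ 0.61952324 -0.1156909   0.05108045] [ 2.03886606 -0.74626382  3.31192308]
```

```bash
python3 -m jog '[[0,0,18,0],[0,0,36,0],[-9,-35,40,0],[-18,-70,40,0],[-28,-106,38,0],[-28,-106,34,0],[-28,-106,34,0],[-28,-106,34,0]]' -1 20
python3 -m jog '[[0,0,-16,0],[0,0,-19.8,0],[-4.4,-0.7,-22,0],[-8.9,-1.4,-24,0],[-12.3,-2,-28.5,0],[-15.8,-2.5,-32,0],[-17.6,-2.8,-34.5,0],[-17.6,-2.8,-34.5,0]]' -1 20
```

```text
time: 8.3
position: [0.5913, -0.2198, 0.0853]
tool_rot: [-0.25, 3.131, 0.002]
ft_force: [0.1, 0.1, 0.5]
grip_width: 0.008
time: 9.3
position: [0.5725, -0.2248, 0.0501]
tool_rot: [0.246, -3.131, 0.0]
ft_force: [1.2, 0.1, 0.8]
grip_width: 0.008
```

```bash
python3 -m jog '[[0,0,20,0],[0,0,40,0],[18,13,58,0],[36,27,76,0],[54,41,92,0],[72,55,92,0],[90,68,92,0],[90,68,92,0]]' -1 20
python3 - <<'E'
from bench import *
from h import *
s=get_state(); d=get_image("wrist"); d["state"]=s; pickle.dump(d,open("w5.pkl","wb")); print(s["position"])
c=cv2.rotate(d["image"][61:191,135:495,::-1],cv2.ROTATE_180)
cv2.imwrite("pics/w5c.png",cv2.resize(c,None,fx=2.2,fy=2.2,interpolation=2))
E
```

```text
time: 10.3
position: [0.6644, -0.1546, 0.1437]
tool_rot: [-0.252, 3.13, 0.0]
ft_force: [-0.8, 0.3, 0.1]
grip_width: 0.005
[ 0.66439297 -0.15461778  0.14372956]
```

View pics/w5c.png

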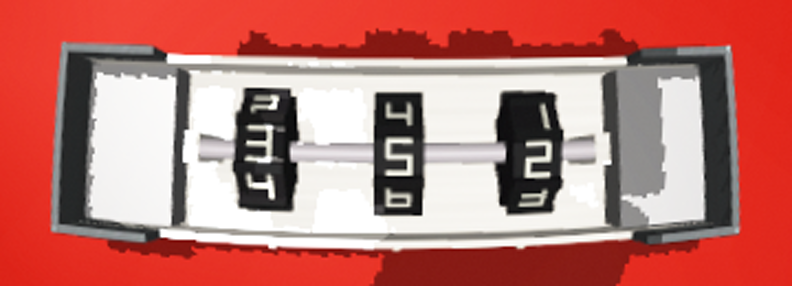

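```bash
python3 -m jog '[[-35,10,-15,0],[-70,20,-30,0],[-106,29,-45,0],[-106.3,29.2,-60,0],[-106.3,29.2,-78,0],[-106.3,29.2,-86,0],[-106.3,29.2,-90.7,0],[-106.3,29.2,-90.7,0]]' -1 20
python3 -m jog '[[0,0,18,0],[0,0,36,0],[25,-30,40,0],[50,-60,40,0],[75.8,-89.2,36,0],[75.8,-89.2,16,0],[75.8,-89.2,5,0],[75.8,-89.2,0,0]]' -1 20
python3 -m jog '[[0,0,0,0],[0,0,20,0],[0,0,40,0],[10,20,58,0],[20,40,76,0],[30,60,90,0],[30,60,90,0],[30,60,90,0]]' -1 20
python3 - <<'E'
from bench import *
from h import *
s=get_state(); d=get_image("wrist"); d["state"]=s; pickle.dump(d,open("w6.pkl","wb")); print(s["position"])
S=np.array([.596,-.170,0]);R0=R.from_rotvec([0,0,.157]).as_matrix()
for y in(.05,0,-.05):
  print([wproj(d,R0@np.array([r*np.sin(a),y,.042+r*np.cos(a)])+S)[0].round(1).tolist() for r,a in((20.5e-3,0),(20.5e-3,.785),(20.5e-3,-.785),(0,0))])
u,v=wproj(d,R0@np.array([0,0,.06])+S)[0].astype(int);print(u,v)
c=cv2.rotate(d["image"][v-45:v+45,u-90:u+90,::-1],cv2.ROTATE_180)
cv2.imwrite("pics/w6c.png",cv2.resize(c,None,fx=4.4,fy=4.4,interpolation=2))
E
```

```text
time: 11.35
position: [0.5563, -0.1279, 0.0515]
tool_rot: [0.246, -3.13, 0.001]
ft_force: [-2.2, -0.2, -0.2]
grip_width: 0.005
time: 12.35
position: [0.6337, -0.2151, 0.0526]
tool_rot: [-0.249, 3.129, 0.0]
ft_force: [2.7, 1.1, 4.2]
grip_width: 0.001
time: 13.35
position: [0.6616, -0.1574, 0.1415]
tool_rot: [0.245, -3.131, 0.001]
ft_force: [0.3, -0.2, 0.1]
grip_width: 0.008
[ 0.66164772 -0.1573648   0.14149345]
[[380.2, 126.2], [378.3, 143.9], [379.1, 108.0], [375.5, 125.5]]
[[316.1, 125.3], [316.2, 143.2], [316.1, 106.9], [316.3, 124.6]]
[[252.2, 126.4], [254.2, 144.0], [253.4, 108.3], [257.2, 125.6]]
316 125
```

View pics/w6c.png

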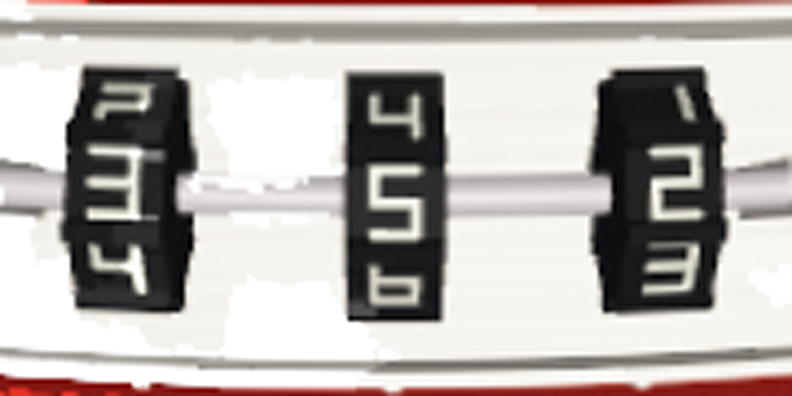

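Run:
```python
from h import *
from scipy.optimize import brentq
R0=R.from_rotvec([0,0,.157]).as_matrix()
for f in("w2","w6"):
    d=load(f); g=cv2.cvtColor(d["image"],cv2.COLOR_RGB2GRAY).astype(float)
    S=np.array([.596,-.170,0])
    P=lambda x,y,z: wproj(d,R0@np.array([x,y,z])+S)[0]
    # axle row: dark(er) band on bright floor between wheels
    for y in(.025,-.025):
        u,v=P(0,y,.042); col=g[int(v)-14:int(v)+15,int(u)-3:int(u)+4].mean(1); print(f,"axle y",y,"pred",v.round(1),"prof",col.round().astype(int).tolist(),"from",int(v)-14)
    for y in(.05,0,-.05):
        u,v=P(0,y,.0625); u=int(round(u)); a=g[int(v)-32:int(v)+33,u-5:u+6]; print(f,"wheel",y,"pred",v.round(1),"from",int(v)-32,(a>140).sum(1).tolist())
```

```text
w2 axle y 0.025 pred 123.9 prof [244, 244, 244, 244, 243, 242, 241, 242, 245, 250, 246, 230, 196, 210, 221, 231, 217, 201, 185, 159, 229, 249, 250, 249, 249, 251, 252, 252, 252] from 109
w2 axle y -0.025 pred 124.0 prof [245, 245, 245, 244, 244, 244, 245, 246, 245, 230, 200, 198, 211, 224, 231, 215, 199, 182, 169, 206, 245, 246, 243, 242, 244, 244, 245, 246, 245] from 110
w2 wheel 0.05 pred 125.3 from 93 [11, 11, 11, 11, 11, 1, 0, 0, 0, 8, 9, 8, 0, 4, 9, 9, 1, 1, 0, 0, 0, 0, 0, 0, 3, 11, 11, 3, 3, 3, 3, 3, 10, 11, 1, 1, 1, 1, 1, 10, 11, 0, 0, 0, 0, 0, 0, 0, 0, 0, 0, 0, 0, 0, 0, 0, 0, 0, 0, 0, 5, 11, 11, 11, 11]
w2 wheel 0 pred 124.3 from 92 [11, 11, 11, 11, 0, 0, 0, 0, 11, 11, 4, 4, 11, 11, 3, 2, 0, 0, 0, 0, 0, 0, 11, 11, 11, 1, 1, 1, 1, 2, 11, 11, 3, 2, 2, 3, 3, 11, 11, 5, 0, 0, 0, 0, 0, 1, 1, 1, 1, 11, 11, 4, 3, 3, 3, 0, 0, 0, 0, 0, 11, 11, 11, 11, 11]
w2 wheel -0.05 pred 125.4 from 93 [11, 11, 11, 11, 11, 0, 0, 0, 0, 0, 2, 2, 2, 3, 10, 9, 5, 5, 3, 0, 0, 0, 0, 0, 0, 11, 11, 2, 2, 2, 2, 2, 11, 11, 3, 2, 2, 2, 2, 11, 11, 0, 0, 0, 0, 0, 0, 0, 1, 1, 9, 8, 2, 2, 2, 8, 0, 0, 0, 0, 11, 11
[... 431 characters left out ...]
11, 11, 11, 3, 0, 0, 0, 0, 0, 1, 1, 1, 3, 10, 6, 4, 4, 3, 0, 0, 0, 0, 0, 0, 11, 11, 8, 2, 2, 2, 2, 10, 11, 11, 2, 1, 2, 2, 3, 11, 10, 0, 0, 0, 0, 0, 0, 2, 2, 9, 8, 0, 0, 7, 7, 0, 0, 0, 0, 11, 11, 11, 11]
w6 wheel 0 pred 125.3 from 93 [11, 11, 11, 11, 0, 0, 0, 0, 11, 11, 4, 4, 11, 11, 2, 2, 0, 0, 0, 0, 0, 0, 10, 11, 11, 2, 2, 2, 2, 10, 11, 11, 2, 2, 2, 2, 3, 11, 11, 0, 0, 0, 0, 0, 0, 0, 1, 1, 1, 11, 11, 4, 3, 3, 3, 0, 0, 0, 0, 0, 11, 11, 11, 11, 11]
w6 wheel -0.05 pred 126.4 from 94 [11, 11, 11, 11, 11, 0, 0, 0, 0, 2, 9, 2, 3, 2, 10, 10, 9, 3, 3, 2, 0, 0, 0, 0, 0, 0, 11, 11, 3, 2, 2, 3, 2, 11, 11, 10, 2, 2, 2, 2, 10, 11, 9, 0, 0, 0, 0, 0, 0, 2, 2, 2, 2, 2, 2, 2, 0, 0, 0, 0, 4, 11, 11, 11, 11]
```

The close crop shows 3-5-2. Against the axle, the left wheel is at about +0.07 rad, the middle at -0.09 (unchanged from the start) and the right at +0.06. The code is set, so I'll go on to the guard.

```bash
python3 -m jog '[[-17,51,5,0],[-34,102,5,0],[-51,153,5,0],[-68,204,5,-0.01],[-85,255,5,-0.02],[-102,306,5,-0.026],[-119,357,0,-0.026],[-133.6,405.4,-10,-0.026]]' 1 20
python3 -m jog '[[0,0,-10,0],[0,0,-40,0],[0,0,-60,0],[0,0,-60,0],[0,0,-60,0],[0,0,-60,0],[0,0,-60,0],[0,0,-60,0]]' 1 20
python3 - <<'E'
from bench import *
from h import *
s=get_state(); d=get_image("wrist"); d["state"]=s; pickle.dump(d,open("w7.pkl","wb")); print(s["position"],s["tool_rot"])
cv2.imwrite("pics/w7.png",cv2.rotate(d["image"][:,:,::-1],cv2.ROTATE_180))
G=np.array([.617,.260,0]);Rg=R.from_rotvec([0,0,1.702]).as_matrix()
print((np.array([640,400])-wproj(d,np.array([[.031,.13,.048],[-.031,.13,.048],[.031,.05,.048],[-.031,.05,.048]])@Rg.T+G)).round())
E
```

```text
time: 14.4
position: [0.5284, 0.2492, 0.1315]
tool_rot: [0.203, -3.135, 0.0]
ft_force: [0.8, -0.1, 1.5]
grip_width: 0.827
time: 15.4
position: [0.5291, 0.2492, 0.0723]
tool_rot: [-0.206, 3.134, 0.001]
ft_force: [0.5, 1.0, -0.0]
grip_width: 1.0
[0.52910631 0.24921339 0.07233243] [-2.06240462e-01  3.13415488e+00  8.33370370e-04]
[[272. 230.]
 [373. 230.]
 [278. 116.]
 [367. 116.]]
```

View pics/w7.png

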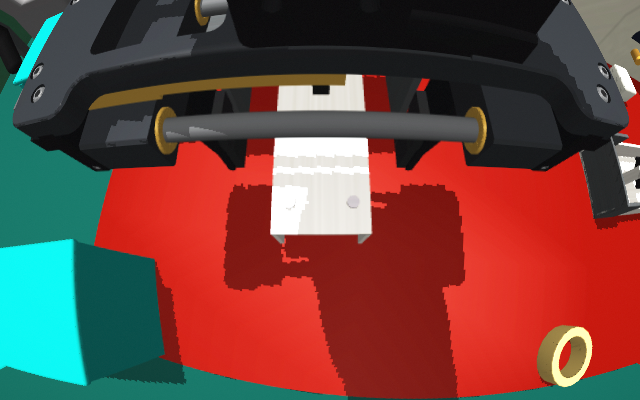

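```bash
python3 - <<'E'
from h import *
d=load("top")
for p in((205,267),(190,250),(133,265),(207,278)): print(p,unp(d,*p,.1).round(3),unp(d,*p,0).round(3))
E
python3 -m jog '[[7,1,0,0],[7,1,-20,0],[7,1,-40,0],[7,1,-54,0],[7,1,-60,0],[7,1,-60,0],[7,1,-60,0],[7,1,-60,0]]' 1 20
```

```text
(205, 267) [0.403 0.322 0.1  ] [0.402 0.358 0.   ]
(190, 250) [0.448 0.363 0.1  ] [0.453 0.404 0.   ]
(133, 265) [0.412 0.516 0.1  ] [0.413 0.572 0.   ]
(207, 278) [0.374 0.316 0.1  ] [0.371 0.351 0.   ]
time: 16.45
position: [0.5364, 0.2503, 0.0126]
tool_rot: [-0.206, 3.134, 0.001]
ft_force: [-0.2, 0.4, -0.6]
grip_width: 1.0
```

```bash
python3 -m jog '[[0,0,0,0],[0,0,0,0],[0,0,0,0],[0,0,0,0],[-8,-1,0,0],[-21.8,-2.9,0,0],[-37.7,-5,0,0],[-54.5,-7.2,0,0]]' -1 30
python3 -m jog '[[-16.9,-2.2,0,0],[-33.7,-4.5,0,0],[-50.6,-6.7,0,0],[-67.4,-8.9,0,0],[-79.3,-10.5,0,0],[-84.3,-11.1,0,0],[-84.3,-11.1,0,0],[-84.3,-11.1,0,0]]' -1 30
```

```text
time: 17.45
position: [0.4803, 0.2426, 0.0119]
tool_rot: [-0.206, 3.135, 0.0]
ft_force: [1.6, 1.5, 0.1]
grip_width: 0.709
time: 18.45
position: [0.3958, 0.2316, 0.0119]
tool_rot: [0.206, -3.132, 0.001]
ft_force: [-5.7, -0.9, 6.8]
grip_width: 0.71
```

```bash
python3 -m jog '[[0,0,0,0],[0,0,0,0],[0,0,15,0],[0,0,45,0],[0,0,75,0],[0,0,95,0],[30,4,98,0],[60,8,98,0]]' 1 30
python3 -m jog '[[10,1.5,0,0],[17.6,2.2,0,0],[17.6,2.2,-5,0],[17.6,2.2,-20,0],[17.6,2.2,-35,0],[17.6,2.2,-48,0],[17.6,2.2,-53,0],[17.6,2.2,-53,0]]' 0 30
python3 -m jog '[[0,0,0,0],[0,0,0,0],[0,0,0,0],[0,0,0,0],[0,0,0,0],[0,0,3,0],[0,0,6,0],[0,0,6,0]]' -1 40
```

```text
time: 19.45
position: [0.4586, 0.2404, 0.1119]
tool_rot: [-0.206, 3.132, 0.004]
ft_force: [-0.4, 0.5, -0.1]
grip_width: 1.001
time: 20.45
position: [0.4745, 0.2417, 0.0564]
tool_rot: [0.206, -3.134, 0.001]
ft_force: [0.3, 0.2, -0.4]
grip_width: 0.501
time: 21.45
position: [0.4747, 0.2419, 0.0629]
tool_rot: [-0.206, 3.135, 0.0]
ft_force: [-0.3, -0.4, -3.8]
grip_width: 0.131
```

```bash
python3 -m jog '[[-10,-1.3,0,0],[-25,-3.3,0,0],[-40,-5.3,0,0],[-52,-6.9,0,0],[-59.5,-7.9,0,0],[-59.5,-7.9,-3,0],[-59.5,-7.9,-6,0],[-59.5,-7.9,-6.5,0]]' -1 40
python3 -m jog '[[0,0,0,0],[0,0,0,0],[0,0,0,0],[0,0,0,0],[0,0,20,0],[0,0,45,0],[0,0,60,0],[0,0,60,0]]' 0 40
python3 - <<'E'
from bench import *
from h import *
s=get_state(); d=get_image("wrist"); d["state"]=s; pickle.dump(d,open("w8.pkl","wb")); t=get_image("top"); pickle.dump(t,open("top2.pkl","wb"))
print(s["position"],s["tool_rot"])
a=cv2.rotate(d["image"][:,:,::-1],cv2.ROTATE_180)
b=cv2.resize(t["image"][150:290,170:300,::-1],None,fx=2,fy=2,interpolation=2)
c=np.zeros((600,640,3),np.uint8); c[:320]=a[60:380]; c[320:600,:260]=b
b=cv2.resize(t["image"][225:295,200:290,::-1],None,fx=4,fy=4,interpolation=2); c[320:600,270:630]=b
cv2.imwrite("pics/w8.png",c)
# edge code: bright-guard end in wrist image
G=np.array([.4152,.234,0]);Rg=R.from_rotvec([0,0,1.702]).as_matrix()
P=lambda Y:wproj(d,np.array([[.031,Y,.048],[-.031,Y,.048]])@Rg.T+G)
for Y in(.13,-.13,.0,.05): print(Y,(np.array([640,400])-P(Y)).round(1).tolist(), proj(t,np.array([[.031,Y,.048],[-.031,Y,.048]])@Rg.T+G).round(1).tolist())
E
```

```text
time: 22.45
position: [0.4157, 0.2341, 0.057]
tool_rot: [0.205, -3.135, -0.0]
ft_force: [-3.7, -1.4, 7.5]
grip_width: 0.136
time: 23.45
position: [0.4159, 0.2345, 0.1173]
tool_rot: [-0.206, 3.133, 0.003]
ft_force: [-0.1, -0.6, 0.1]
grip_width: 0.501
[0.41586034 0.23453406 0.11727876] [-2.06101678e-01  3.13304241e+00  2.63536917e-03]
0.13 [[279.8, 358.0], [363.7, 358.0]] [[237.4, 311.2], [259.9, 307.8]]
-0.13 [[289.6, 60.9], [354.0, 60.9]] [[226.9, 217.3], [248.4, 213.9]]
0.0 [[282.3, 189.1], [361.3, 189.1]] [[232.0, 263.3], [254.1, 259.8]]
0.05 [[280.4, 252.9], [363.2, 252.9]] [[234.1, 281.5], [256.3, 278.0]]
```

View pics/w8.png

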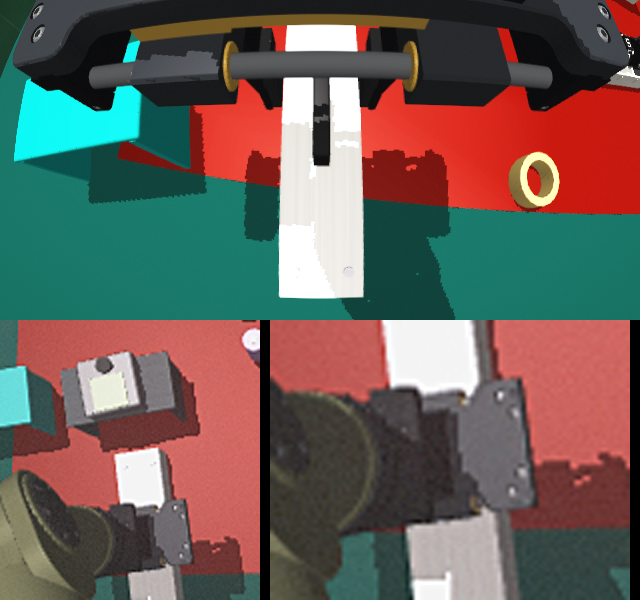

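The guard stands clear of the bridge. Its near end is at row 357 against 358 predicted, and the bar handle is centred between the fingers at column 321. The bridge and meter are undisturbed. Now I'll take it by the handle and carry it over.

```bash
python3 -m jog '[[0,0,-20,0],[0,0,-40,0],[0,0,-54,0],[0,0,-60,0],[0,0,-60,0],[0,0,-60,0],[0,0,-60,0],[0,0,-60,0]]' 0 45
python3 -m jog '[[0,0,0,0],[0,0,0,0],[0,0,0,0],[0,0,0,0],[0,0,8,0],[0,0,35,0],[0,0,70,0],[0,0,100,0]]' -1 45
python3 -m jog '[[6,-14,0,-0.06],[15,-34,0,-0.15],[27,-60,0,-0.25],[40,-89,0,-0.36],[52,-117,0,-0.46],[65,-146,0,-0.57],[77,-174,0,-0.67],[90,-202,0,-0.773]]' -1 45
python3 -m jog '[[12,-28,0,-0.1],[25,-56,0,-0.21],[38,-85,0,-0.32],[50,-113,0,-0.43],[62,-140,0,-0.53],[75,-168,0,-0.64],[84,-190,0,-0.73],[90,-202.5,0,-0.772]]' -1 45
```

```text
time: 24.55
position: [0.4154, 0.2342, 0.0568]
tool_rot: [-0.206, 3.134, 0.001]
ft_force: [0.3, -0.6, 0.8]
grip_width: 0.5
time: 25.55
position: [0.415, 0.2337, 0.1575]
tool_rot: [0.206, -3.135, 0.0]
ft_force: [0.3, 0.3, -3.6]
grip_width: 0.132
time: 26.55
position: [0.5059, 0.0302, 0.1563]
tool_rot: [1.001, 2.978, 0.0]
ft_force: [1.0, -0.2, -4.2]
grip_width: 0.131
time: 27.55
position: [0.5955, -0.1728, 0.1561]
tool_rot: [2.045, 2.384, -0.002]
ft_force: [0.3, 0.6, -3.6]
grip_width: 0.133
```

```bash
python3 -m jog '[[0,0,0,0.004],[0,0,0,0.004],[0,0,0,0.004],[0,0,0,0.004],[0,0,-5,0.004],[0,0,-10,0.004],[0,0,-10,0.004],[0,0,-10,0.004]]' -1 45
python3 - <<'E'
from bench import *
from h import *
s=get_state();M=R.from_rotvec(s["tool_rot"]).as_matrix();print(s["position"],np.arctan2(M[1,1],M[0,1]),M[2])
for n in("scene","wrist","top"):
    d=get_image(n); d["state"]=s; pickle.dump(d,open(n+"9.pkl","wb"))
d=load("wrist9"); g=d["image"].astype(int)
# guard end seen in wrist cam: bright -> darker rows along centre columns
G=np.append(s["position"][:2],s["position"][2]-.057);R0=R.from_rotvec([0,0,.157]).as_matrix()
for x in(-.02,.02):
    q=wproj(d,R0@np.array([x,.13,.048])+G)[0]; u,v=q.round().astype(int); print("end pred",q.round(1),g[v-10:v+11,u-2:u+3].mean((1,2)).round().astype(int).tolist(),v-10)
for y in(.08,.11):
    qa=wproj(d,np.array([[-.031,y,.048],[.031,y,.048]])@R0.T+G); print("sides pred",qa.round(1).tolist())
    for q in qa:
        u,v=q.round().astype(int); print(u-8,g[v-1:v+2,u-8:u+9].mean((0,2)).round().astype(int).tolist())
E
```

```text
time: 28.55
position: [0.5952, -0.1706, 0.1463]
tool_rot: [2.036, 2.393, -0.0]
ft_force: [-0.5, -0.3, -3.0]
grip_width: 0.132
[ 0.59516604 -0.17055729  0.14634069] 0.1609350977273058 [-2.33647622e-05 -2.20602475e-05 -9.99999999e-01]
end pred [283.7  17.6] [69, 70, 70, 70, 71, 71, 71, 71, 72, 72, 126, 228, 241, 241, 242, 241, 241, 242, 242, 242, 242] 8
end pred [356.4  18. ] [91, 92, 92, 92, 92, 93, 92, 93, 93, 94, 130, 223, 242, 241, 241, 241, 242, 242, 242, 242, 242] 8
sides pred [[263.1, 104.9], [376.1, 105.4]]
255 [52, 34, 33, 34, 34, 34, 34, 163, 233, 243, 243, 243, 243, 243, 243, 243, 244]
368 [243, 243, 243, 243, 243, 243, 244, 194, 116, 90, 90, 90, 90, 90, 90, 90, 90]
sides pred [[263.3, 52.0], [376.4, 52.6]]
255 [70, 71, 72, 72, 73, 73, 91, 181, 242, 242, 242, 242, 242, 242, 242, 242, 242]
368 [243, 243, 242, 243, 243, 242, 240, 214, 103, 100, 99, 99, 99, 99, 99, 99, 99]
```

```bash
python3 -m jog '[[0.8,0.6,-4,-0.003],[0.8,0.6,-10,-0.003],[0.8,0.6,-16,-0.003],[0.8,0.6,-22,-0.003],[0.8,0.6,-28,-0.003],[0.8,0.6,-34,-0.003],[0.8,0.6,-38,-0.003],[0.8,0.6,-38,-0.003]]' -1 45
python3 -m jog '[[0,0,-3,0],[0,0,-6,0],[0,0,-9,0],[0,0,-12,0],[0,0,-15,0],[0,0,-18,0],[0,0,-20,0],[0,0,-20,0]]' -1 45
```

```text
time: 29.7
position: [0.5958, -0.1698, 0.108]
tool_rot: [-2.039, -2.389, 0.001]
ft_force: [-0.1, 0.0, -3.9]
grip_width: 0.133
time: 30.7
position: [0.5959, -0.1699, 0.0882]
tool_rot: [-2.039, -2.39, 0.0]
ft_force: [-0.1, -0.8, -3.0]
grip_width: 0.129
```

```bash
python3 -m jog '[[0,0,-1,0],[0,0,-2,0],[0,0,-3,0],[0,0,-4,0],[0,0,-5,0],[0,0,-5.5,0],[0,0,-5.8,0],[0,0,-5.8,0]]' -1 45
```

```text
time: 31.7
position: [0.596, -0.1699, 0.0826]
tool_rot: [2.039, 2.39, 0.0]
ft_force: [0.2, 0.1, -3.9]
grip_width: 0.13
```

```bash
python3 -m jog '[[0,0,-0.5,0],[0,0,-1,0],[0,0,-1.5,0],[0,0,-2,0],[0,0,-2.5,0],[0,0,-2.5,0],[0,0,-2.5,0],[0,0,-2.5,0]]' -1 45
```

```text
time: 32.7
position: [0.5961, -0.1699, 0.0824]
tool_rot: [-2.039, -2.389, -0.002]
ft_force: [-6.0, 2.9, 12.9]
grip_width: 0.13
```

```bash
python3 -m jog '[[0,0,1.5,0],[0,0,1.8,0],[0,0,1.8,0],[0,0,1.8,0],[0,0,1.8,0],[0,0,1.8,0],[0,0,1.8,0],[0,0,1.8,0]]' -0.2 45
python3 -m jog '[[0,0,15,0],[0,0,35,0],[0,0,60,0],[-20,40,80,0],[-50,85,100,0],[-80,130,110,0],[-100,180,110,0],[-120,230,110,0]]' -0.2 45
python3 - <<'E'
from bench import *
from h import *
from scipy.optimize import least_squares
s=get_state(); print(s["position"],s["ft_force"])
S=np.array([.596,-.170]); 
for n in("top","scene"):
    d=get_image(n); pickle.dump(d,open(n+"10.pkl","wb")); o=load(n)
    df=cv2.absdiff(d["image"],o["image"]).max(2)>60
    P=np.array([[a*.031,b*.13,z] for z in(.074,) for a,b in((1,1),(1,-1),(-1,-1),(-1,1))])@R.from_rotvec([0,0,.157]).as_matrix().T+[*S,0]
    print(n,proj(d,P).round(1).tolist())
    k,_,st,ce=cv2.connectedComponentsWithStats(df.astype(np.uint8)); print([(x[:5].tolist()) for x in st[1:] if x[4]>25])
    cv2.imwrite(f"pics/{n}10.png",d["image"][:,:,::-1])
E
```

```text
time: 33.7
position: [0.596, -0.1699, 0.0819]
tool_rot: [2.039, 2.39, -0.0]
ft_force: [0.4, -0.1, -0.8]
grip_width: 0.402
time: 34.7
position: [0.4759, 0.0614, 0.1938]
tool_rot: [2.04, 2.389, 0.006]
ft_force: [0.6, 0.2, 0.1]
grip_width: 0.4
[0.47587266 0.06139082 0.19377529] [0.59415821 0.22028415 0.13963693]
top [[338.8, 189.2], [431.8, 171.9], [436.9, 193.7], [343.0, 211.1]]
[[220, 146, 28, 23, 510], [339, 172, 99, 42, 1384], [226, 178, 125, 99, 6086], [258, 277, 67, 123, 5257], [19, 314, 9, 9, 28], [36, 321, 15, 8, 61], [0, 324, 51, 57, 995], [55, 334, 32, 49, 376], [346, 373, 26, 27, 63], [327, 375, 15, 14, 84], [354, 385, 7, 10, 47]]
scene [[323.0, 213.6], [237.2, 266.9], [221.9, 251.5], [307.0, 201.4]]
[[195, 0, 21, 5, 60], [234, 0, 23, 46, 604], [299, 0, 57, 67, 1747], [398, 0, 63, 46, 1092], [437, 29, 10, 21, 96], [202, 36, 6, 8, 29], [203, 52, 4, 16, 29], [295, 65, 50, 49, 1094], [338, 102, 11, 6, 33], [318, 111, 48, 30, 516], [371, 156, 29, 33, 517], [289, 173, 19, 12, 84], [412, 180, 46, 44, 1152], [221, 201, 102, 65, 2156], [295, 233, 11, 9, 34], [279, 243, 11, 9, 37], [264, 253, 10, 9, 42]]
```

```bash
python3 -m jog '[[-15,50,10,0],[-30,100,20,0],[-50,150,30,0],[-75,200,40,0],[-95,240,50,0],[-115,280,60,0],[-115,280,60,0],[-115,280,60,0]]' -0.2 45
python3 - <<'E'
from bench import *
from h import *
s=get_state(); print(s["position"],s["ft_force"])
for n,boxes in(("top",dict(tape=(308,250,345,280),cell=(285,150,310,178),foam=(370,135,390,157),pack=(448,275,488,317),tray=(285,105,345,150),meter=(208,160,250,200))),("scene",dict(tape=(285,168,312,194),cell=(370,210,392,245),pack=(138,185,176,228),meter=(400,148,448,180)))):
    d=get_image(n); o=load(n)
    df=cv2.absdiff(d["image"],o["image"]).max(2)>60
    for k,(a,b,c,e) in boxes.items():
        A=o["image"][b:e,a:c].mean(2);B=d["image"][b:e,a:c].mean(2)
        print(n,k,int(df[b:e,a:c].sum()),"shift",np.round(cv2.phaseCorrelate(A,B)[0],2))
E
```

```text
time: 35.8
position: [0.3622, 0.339, 0.2526]
tool_rot: [2.041, 2.388, 0.001]
ft_force: [0.5, 0.4, -0.6]
grip_width: 0.399
[0.36221572 0.33904177 0.25262865] [ 0.51275586  0.40274971 -0.60266751]
top tape 0 shift [-0.    0.02]
top cell 0 shift [ 0.44 -0.02]
top foam 0 shift [-0.03  0.05]
top pack 0 shift [-0.06  0.53]
top tray 0 shift [-0.04  0.5 ]
top meter 232 shift [ 0.51 -0.06]
scene tape 0 shift [0.54 0.59]
scene cell 0 shift [-0.09 -0.19]
scene pack 0 shift [-0.01  0.58]
scene meter 0 shift [-0.11  0.02]
```

```bash
python3 -c "
from bench import *
print(close_job())"
```

```text
the job is handed in; nothing more can be done
None
```

The code reads 3-5-2 and the guard is seated over the wheels. I handed the job in at about 36 s, with the arm touching nothing.

- **Wheels:** The first try, pinching the left wheel, locked against the pads at about 14 N and turned nothing. I set both outer wheels by pushing their ribs down with the shut fingers. The last close look, before the guard went on, put the left wheel about +0.07 rad off straight up and the right about +0.06. The middle is about -0.09, unchanged from the start. My first, rougher readings, judged against the middle wheel instead of the axle, had shown larger errors. One corrective push, on the left wheel, did not engage properly.
- **Guard:** I slid it about 14 cm out by its sides and let go once with its end still just under the bridge, because the arm's reach ran out there. I then took the handle, drew it fully clear, set it down and let go. After retaking the handle I lowered it with no contact until it met the ledges at the expected height, within about 0.5 mm.
- **Last checks:** In the scene picture the seated guard's outline matched the prediction to about a pixel (roughly 2 mm). The tape, cell, foam, pack, tray and meter showed no movement. The top view did differ around the meter, which I put down to the arm being in the way since the scene view showed none there. I did not check the screwdriver separately.

I had used up my picture views, so these last checks were done in code. The digits could not be seen again under the guard.

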